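Close the saw's ring kit with its double lid, then lift the cover alone

TASK

The saw's arbor-ring kit box stands open and its double lid (ring tray as inner lid, slotted cover locked over it by the bar knob) stands beside it. Put the double lid on the box as one piece, cover still locked, lowering it gently until the inner lid is fully seated; then turn the bar knob fully anticlockwise so that it lines up with the slot, and lift the cover alone straight off over the knob, leaving the inner lid seated and undisturbed. Finish holding the cover level in the gripper, well clear above the knob and touching nothing else, and do not shift the other things on the table.

Things in the scene. Friction and masses are not known exactly. Their poses are not given: they have to be found in the camera images.
- box: Open kit box, dark steel, held fast on the table by its magnet foot (74 x 164 x 5 mm). Body 62 mm (x) by 152 mm (y), up to a flat shoulder 40 mm above the table. Origin: centre of its underside, on the table; y along its length, z up. The lid fits either way round (half turn). Two steel flanges lie inside, far below the rim.
- box_rim (a point): Centre of the box's mouth, level with its rim, 52 mm above the table. The neck above the shoulder is 48 x 138 mm outside, wall 2.5 mm, so that the mouth is 43 mm (x) by 133 mm (y). Axes as the box.
- inner_lid: Inner lid, a steel ring tray hidden under the cover: plate 52 mm (x) by 142 mm (y), its underside on the rim when seated; upturned ends carry the cover. Origin: centre of the underside of its plug, 10 mm below the plate: on the table at the start, 42 mm above the box's origin when seated; y along its length, z up. About 0.35 kg.
- plug (a point): Middle of the inner lid's plug, 5 mm above the inner lid's origin. The plug tapers from 39 x 129 mm at the plate to 36 x 126 mm at its foot, 10 mm deep, and drops into the mouth with 2 mm play each side. Axes as the inner lid.
- knob_grip (a point): Middle of the black bar knob on the inner lid's centre, standing through the cover's slot, 57 mm above the inner lid's origin: bar 40 mm long (this point's y), 14 mm thick (x), 24 mm high, from 2 to 26 mm above the cover's top. Gripped across its thickness it carries both lids: the cover rides on the inner lid.
- knob (a joint): Angle of the bar knob on the inner lid, rad, growing anticlockwise seen from above: 0 is the stop with the bar across the slot (cover locked on), 1.4 the stop with the bar along the slot and the lid's y axis (the cover passes over it). Light friction, 0.05 N m; stays where it is left.
- cover: Outer lid: plain steel cover, open below, 60 mm (x) by 150 mm (y), 42 mm high, sheet 2.5 to 3 mm, 0.17 kg. Origin: centre of its lower edge, 1 mm above the inner lid's origin while nested (when seated 3 mm above the box's shoulder); y along its length, z up. 1.5 mm side play round the inner lid.
- cover_slot (a point): Middle of the slot in the cover's top, level with the top, 42 mm above the cover's origin; slot 22 mm (x) by 50 mm (y), axes as the cover. The cover can be gripped across its 60 mm width here, with the knob standing between the fingers.
- saw_mid_guard: Saw guard, part of the saw, fixed: blue arms and between them a clear hood that is hard to see. The hood is 90 mm deep (world x) and 0.7 m long (world y, from 0.45 m on the -y side of this origin to 0.26 m on the +y side), up to 0.22 m high. Keep arm and loads above or behind it. Origin: on the table under its middle line, turned a quarter turn.
- spanner_19: Bystander, to be left alone: open-end spanner, grey, 36x201x9 mm; origin at the centre of its underside.
- screwdriver: Bystander, to be left alone: screwdriver with a red handle, 27x197x30 mm; origin at the centre of its underside.
- tape_measure: Bystander, to be left alone: yellow pocket tape measure, 38x78x63 mm; origin at the centre of its underside.
- pencil_red: Bystander, to be left alone: flat red carpenter's pencil, 14x194x8 mm; origin at the centre of its underside.
- bolt_3: Bystander, to be left alone: hex bolt with nut, 22x52x19 mm; origin at the centre of its underside.
- offcut_e: Bystander, to be left alone: small wood offcut, 35x90x24 mm; origin at the centre of its underside.
- star_knob: Bystander, to be left alone: yellow star-shaped grip, 48x46x26 mm; origin at the centre of its underside.

How it is judged:
On the way, in this order (a step that is already met when the one before it is completed fails the run):
1. the double lid is seated on the box, cover still on and knob still across the slot (z of inner_lid in the frame of box between 0.0395 and 0.0445 m and x of inner_lid in the frame of box between -0.004 and 0.004 m and y of inner_lid in the frame of box between -0.004 and 0.004 m and angle between the y axis of inner_lid and the y axis of box, either way round below 0.08 rad and angle between inner_lid's own z axis and vertical below 0.035 rad and z of cover in the frame of inner_lid below 0.006 m and value of joint knob below 0.6 rad), for 0.2 s.
2. the knob is turned into line with the slot, lids still seated (z of inner_lid in the frame of box between 0.0395 and 0.0445 m and x of inner_lid in the frame of box between -0.004 and 0.004 m and y of inner_lid in the frame of box between -0.004 and 0.004 m and angle between the y axis of inner_lid and the y axis of box, either way round below 0.08 rad and angle between inner_lid's own z axis and vertical below 0.035 rad and z of cover in the frame of inner_lid below 0.006 m and value of joint knob above 1.28 rad), for 0.2 s.
At the end, for the whole second after the job is handed in: Inner lid untouched and seated in the box (height within 2.5 mm, centred within 4 mm, level within 2 degrees); the fingers hold the cover still, level within 0.2 rad, its lower edge over 115 mm above the table, touching neither box nor inner lid (z of inner_lid in the frame of box between 0.0395 and 0.0445 m and x of inner_lid in the frame of box between -0.004 and 0.004 m and y of inner_lid in the frame of box between -0.004 and 0.004 m and angle between the y axis of inner_lid and the y axis of box, either way round below 0.08 rad and angle between inner_lid's own z axis and vertical below 0.035 rad and z of cover in the frame of box above 0.115 m and contact force between the fingers and cover above 1 N and contact force between each of cover, the arm, the fingers and inner_lid below 0.05 N and contact force between cover and box below 0.05 N and angle between cover's own z axis and vertical below 0.2 rad and linear speed of cover below 0.03 m/s and linear speed of inner_lid below 0.02 m/s); the arm keeps its last pose, push and grip.
It fails at once if the cover comes off the inner lid while the inner lid is not seated in the box (opened beside the box, or the inner lid dragged along) (z of cover in the frame of inner_lid above 0.015 m and not (z of inner_lid in the frame of box between 0.0395 and 0.0445 m and x of inner_lid in the frame of box between -0.004 and 0.004 m and y of inner_lid in the frame of box between -0.004 and 0.004 m and angle between the y axis of inner_lid and the y axis of box, either way round below 0.08 rad and angle between inner_lid's own z axis and vertical below 0.035 rad)).
It fails at once if the inner lid is dropped or rammed on to the box (more than 90 N) (contact force between inner_lid and box above 90 N).
It fails at once if a bystander is shifted by more than 25 mm (distance of any of spanner_19, screwdriver, tape_measure, pencil_red, bolt_3, offcut_e, star_knob from where it was at the start of the episode above 0.025 m).
It also fails if it takes over 51 s, if anything falls off the work surface, if the arm or the gripper's body presses on something with over 40 N, if the wrist force passes 120 N, or if a joint passes its speed limit or range.

ROBOT

A 6-joint arm with a two-finger parallel gripper is mounted at the origin on a cart in front of the work surface, level with it; the furniture and walls round the work are solid. World frame = base frame: x ahead of the robot, y to its left, z up, the work surface at z = 0. Lengths are in m, angles in rad, forces in N, time in s.
With the tool pointing down it reaches from about 0.3 to 0.75 m from the base axis. Payload 8.5 kg.
Tool frame: the origin (TCP) lies at the centre of the arm's flange, where the gripper is bolted on; the fingertips stand 166 mm ahead of it and the grasp point (between the pads) lies 147 mm ahead of it (ctrl.finger_overhang is the distance from the TCP to the fingertips, in m); z points along the fingers, y is the line along which they close (so a half turn about z gives the same grasp; the last joint's range is limited). The gripper opens to 88 mm and grips with 3 to 60 N. Pads are 18 mm wide; open, the fingers measure 123 mm over their backs; the gripper's body (75 mm by 187 mm) begins 45 mm behind the grasp point.
Start: joints at [1.047, 0.381, 1.297, -0, 1.464, -0.215], TCP at [0.167, 0.524, 0.405] pointing down, gripper open.
Joint ranges: [-3.11, 3.11], [-0.89, 2.33], [0.22, 2.48], [-1.42, 4.56], [0.17, 2.85], [-2.88, 2.88]. Speed limits (rad/s): [2.39, 2.39, 3.14, 3.14, 3.14, 3.14].

INTERFACE

Orientations are given as a rotation vector (axis times angle).
In Python, from station import ctrl gives the robot as it stands.
- The arm moves only by the tool drive_tool, never from a script. Its argument "plan" is a list of rows, each a list of 3 entries, a list of its own where there are three numbers: the turn, a rotation vector about the tool's x, y, z as a fraction of full scale, then the shift along the tool's x, y, z as a fraction of full scale, then the opening, from 0 (shut) to 1 (fully open). In form: [[[rx, ry, rz], [tx, ty, tz], gripper], ...]. A call has exactly 10 rows; each row shifts and turns the commanded pose from where the row before left it, along the tool's axes as they then stand; what a row does not reach is not made up. Full scale, the value 1, is 30 mm for a shift and 0.12 rad for a turn. A row lasts 1/10 s, in which the tool goes at most 50 mm and 8.59 degrees, less where a joint would pass 70% of its speed; a pose out of reach is approached as far as the arm can. A call with a number of a shift or a turn outside -1 to 1 is refused whole. A call with a gripper value outside its range is refused whole. The fingers move at their own pace and stop on an object; "grip_force" is the grip in N (left out, the last holds). Time passes only in rows, so rows that do not move let the fingers close, or fill a call up. It gives the time, the measured TCP pose, the force, the opening and the grip force at its end, in the units of the state.
- ctrl.get_obs(): the state, without advancing time (a new reading comes with each control period).
- ctrl.grab_frame(name): name is "scene" or "top" or "wrist"; returns a dict with "img" (420x560x3 uint8, blue, green, red), "range_z" (420x560 float32, m along the optical axis (not along the pixel's ray), 0 where there is no reading), "camera_matrix" (3x3 intrinsics, pixels), "R" (3x3) and "t" (3): a world point X has camera coordinates R X + t; the wrist camera has in their place "tool_from_camera" (4x4, takes a point from camera to tool coordinates, whose origin is the TCP and whose axes are the flange's). Camera axes: x right, y down, z forward; pixel columns grow to the right and rows downward; lengths in m; the calibration is good to about 2 mm. A picture is of the moment at which its call begins: read the wrist's pose just before it.
- ctrl.sign_off(): hands the job in; it is judged then, once.
The state is a dict: "t": time; "q": joint angles; "joint_velocities": joint speeds; "joint_torque": joint torques, N m; "eef_pos": TCP position; "orientation": TCP orientation; "contact_force": force on the tool from outside, world axes, zero at the start; "ft_torque": the same for the moment, N m; "finger_gap": finger opening in m; "grasp_force": force on a finger pad.
Only numpy, scipy, OpenCV 4.12 (cv2) and the standard library are available. Lean on these libraries where they do the work, as an engineer would, in place of code of your own. Each camera call takes 0.05 s, during which the arm holds its last target. There are 200 camera calls.

## Working session

There is one attempt and no reset: what is moved stays moved. The work goes in short steps, Python scripts to look and compute and a tool call to move; the robot and the scene stay as the last step left them, time stands still between calls to the robot, and variables do not carry over. Pictures are saved under pics/ and viewed, at most 10 in all, crops included, and the job is handed in when it is done.

Besides the shell and the picture viewer there is one more tool, called after "Emit:" as a command line: name --argument value ..., lists and objects as JSON in quotes. drive_tool: Moves the arm, as the interface text tells. Its arguments: {"type":"object","properties":{"plan":{"type":"array"},"grip_force":{"type":"number"}},"required":["plan"]}

```bash
mkdir -p pics; cat > h.py <<'E'
import numpy as np, cv2
from scipy.spatial.transform import Rotation as Ro
from station import ctrl
def cam(n):
    o=ctrl.get_obs(); f=ctrl.grab_frame(n)
    K=np.array(f["camera_matrix"])
    if n=="wrist":
        T=np.eye(4);T[:3,:3]=Ro.from_rotvec(o["orientation"]).as_matrix();T[:3,3]=o["eef_pos"]
        M=T@np.array(f["tool_from_camera"])
    else:
        M=np.eye(4);R=np.array(f["R"]);M[:3,:3]=R.T;M[:3,3]=-R.T@np.array(f["t"])
    return f["img"],f["range_z"],K,M
def cloud(z,K,M):
    v,u=np.indices(z.shape);c=np.stack([(u-K[0,2])/K[0,0]*z,(v-K[1,2])/K[1,1]*z,z],-1)
    return c@M[:3,:3].T+M[:3,3]
def atz(u,v,h,K,M):
    d=M[:3,:3]@np.array([(u-K[0,2])/K[0,0],(v-K[1,2])/K[1,1],1]);return M[:3,3]+d*(h-M[2,3])/d[2]
E
python3 - <<'E'
from h import *
o=ctrl.get_obs();print({k:np.round(v,3) for k,v in o.items()})
for n in ["top","scene"]:
    i,z,K,M=cam(n);cv2.imwrite(f"pics/{n}0.png",i);np.savez(f"{n}0.npz",i=i,z=z,K=K,M=M);print(n,np.round(M[:3,3],3),(z>0).mean())
E
```

```text
{'t': np.float64(0.0), 'q': array([ 1.047,  0.381,  1.298,  0.   ,  1.464, -0.215]), 'joint_velocities': array([-0.001,  0.001, -0.   , -0.   , -0.002, -0.   ]), 'joint_torque': array([-0.0000e+00, -4.3792e+01, -2.2456e+01,  7.1000e-02,  3.5000e-02,
       -0.0000e+00]), 'eef_pos': array([0.167, 0.524, 0.404]), 'orientation': array([-4.830e-01, -3.104e+00,  2.000e-03]), 'contact_force': array([ 0.546, -0.015, -0.496]), 'ft_torque': array([ 0.027,  0.001, -0.03 ]), 'grasp_force': np.float64(0.0), 'finger_gap': np.float64(0.088)}
top [ 0.188 -0.069  1.576] 0.9960204081632653
scene [ 0.133 -0.859  0.889] 0.9918239795918368
```

View pics/top0.png

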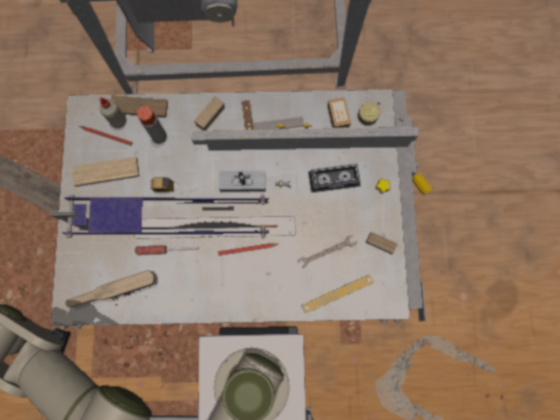

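View pics/scene0.png

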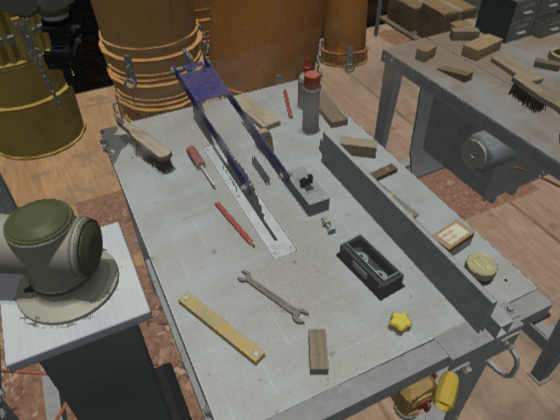

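Top view: the grey lid with knob is at about (243,180), the box at (334,178), the guard's blue arms at rows 200–234, and the fence at row 135. Next I measure them with the depth images.

```bash
python3 - <<'E'
from h import *
S={}
for n in ["top","scene"]:
    d=np.load(n+"0.npz");S[n]=(d["i"],cloud(d["z"],d["K"],d["M"]))
i,P=S["top"]
for u,v in [(60,200),(265,200),(265,234),(100,215),(150,215),(200,135),(415,135),(243,180),(334,178),(220,208),(250,385),(310,190),(383,185),(283,183),(160,183)]:
    print((u,v),P[v,u].round(3))
def rect(name,n,x,y,z):
    P=S[n][1];m=(P[...,0]>x[0])&(P[...,0]<x[1])&(P[...,1]>y[0])&(P[...,1]<y[1])&(P[...,2]>z[0])&(P[...,2]<z[1])
    q=P[m]; 
    if len(q)<8: print(name,n,len(q));return
    r=cv2.minAreaRect((q[:,:2]*1000).astype(np.float32));print(name,n,len(q),np.round(r[0],1),np.round(r[1],1),round(r[2],1),'zmed',np.median(q[:,2]).round(4),q[:,2].max().round(3))
c=P[180,243];b=P[178,334]
for n in S:
    for nm,p in (("lid",c),("box",b)):
        X=(p[0]-.06,p[0]+.06);Y=(p[1]-.11,p[1]+.11)
        for z in [(.02,.12),(.035,.06),(.035,.048),(.049,.06),(.063,.09)]: rect(nm+str(z),n,X,Y,z)
# tall things in the hood zone
for n in S:
    Q=S[n][1];m=(Q[...,2]>.1)&(Q[...,0]>.2)&(Q[...,0]<.75)&(Q[...,1]>-.6)&(Q[...,1]<.6);q=Q[m];
    for y in np.arange(-.6,.6,.1):
        s=q[(q[:,1]>y)&(q[:,1]<y+.1)]
        if len(s):print(n,y.round(1),len(s),s.min(0).round(3),s.max(0).round(3))
E
```

```text
(60, 200) [0.588 0.613 0.003]
(265, 200) [ 0.535 -0.053  0.168]
(265, 234) [ 0.437 -0.052  0.158]
(100, 215) [0.489 0.406 0.216]
(150, 215) [ 0.534  0.321 -0.003]
(200, 135) [0.784 0.155 0.052]
(415, 135) [ 0.748 -0.522  0.112]
(243, 180) [0.624 0.015 0.074]
(334, 178) [ 0.645 -0.278  0.006]
(220, 208) [0.538 0.088 0.063]
(250, 385) [ 0.03  -0.008  0.218]
(310, 190) [ 0.606 -0.199  0.005]
(383, 185) [ 0.615 -0.433  0.021]
(283, 183) [ 0.632 -0.111  0.002]
(160, 183) [0.622 0.277 0.064]
lid(0.02, 0.12) top 883 [633.9   3.3] [183.2  61.6] 89.1 zmed 0.0425 0.075
lid(0.035, 0.06) top 744 [634.3  20.9] [148.1  61.3] 89.1 zmed 0.0426 0.059
lid(0.035, 0.048) top 702 [634.3  20.9] [148.   61.3] 89.1 zmed 0.0425 0.048
lid(0.049, 0.06) top 27 [629.1  18.6] [143.6  49.3] 88.7 zmed 0.0502 0.059
lid(0.063, 0.09) top 46 [634.4  21.1] [38.  13.1] 16.9 zmed 0.0686 0.075
box(0.02, 0.12) top 555 [ 643.7 -277.1] [ 65.6 153.3] 7.2 zmed 0.0402 0.059
box(0.035, 0.06) top 397 [ 643.3 -277.5] [ 64.2 152.6] 6.8 zmed 0.0429 0.059
box(0.035, 0.048) top 283 [ 643.3 -277.5] [ 64.2 152.6] 6.8 zmed 0.0409 0.048
bo
[... 1469 characters left out ...]
539 0.512]
scene -0.6 74 [ 0.744 -0.528  0.1  ] [ 0.75  -0.5    0.113]
scene -0.5 223 [ 0.743 -0.499  0.1  ] [ 0.75  -0.4    0.115]
scene -0.4 182 [ 0.743 -0.4    0.1  ] [ 0.75  -0.301  0.114]
scene -0.3 157 [ 0.744 -0.3    0.1  ] [ 0.75  -0.2    0.114]
scene -0.2 135 [ 0.743 -0.199  0.1  ] [ 0.75  -0.103  0.114]
scene -0.1 553 [ 0.424 -0.098  0.1  ] [ 0.75  -0.     0.204]
scene -0.0 575 [0.438 0.    0.1  ] [0.75  0.1   0.189]
scene 0.1 439 [0.437 0.1   0.1  ] [0.75  0.199 0.197]
scene 0.2 369 [0.437 0.2   0.13 ] [0.541 0.3   0.209]
scene 0.3 853 [0.437 0.3   0.169] [0.541 0.4   0.218]
scene 0.4 667 [0.2   0.4   0.101] [0.55  0.5   0.457]
scene 0.5 275 [0.2   0.5   0.165] [0.541 0.6   0.43 ]
```

```bash
python3 - <<'E'
from h import *
a=np.load("top0.npz")["i"];b=np.load("scene0.npz")["i"]
A=cv2.resize(a[150:215,205:375],None,fx=4.7,fy=4.7,interpolation=cv2.INTER_CUBIC)
B=cv2.resize(b[150:300,270:420],None,fx=1.9,fy=1.9,interpolation=cv2.INTER_CUBIC)
c=np.zeros((A.shape[0]+B.shape[0],800,3),np.uint8);c[:A.shape[0],:A.shape[1]]=A[:,:800];c[A.shape[0]:,:B.shape[1]]=B
cv2.imwrite("pics/crop.png",c);print(c.shape)
E
```

```text
(591, 800, 3)
```

Emit:
drive_tool --plan '[[[0, 0, 1], [0, 0, -0.2], 1], [[0, 0, 1], [0, 0, -0.2], 1], [[0, 0, 1], [0, 0, -0.2], 1], [[0, 0, 1], [0, 0, -0.2], 1], [[0, 0, 1], [0, 0, -0.2], 1], [[0, 0, 1], [0, 0, -0.2], 1], [[0, 0, 1], [0, 0, -0.2], 1], [[0, 0, 1], [0, 0, -0.2], 1], [[0, 0, 1], [0, 0, 0], 1], [[0, 0, 1], [0, 0, 0], 1]]'

```text
t: 1.1
eef_pos: [0.1672, 0.524, 0.4525]
orientation: [2.157, 2.284, -0.001]
contact_force: [-0.7, -0.4, -0.1]
finger_gap: 0.0884
grasp_force: 0.0
```

Emit:
drive_tool --plan '[[[0, 0, 1], [0, 0, 0], 1], [[0, 0, 1], [0, 0, 0], 1], [[0, 0, 1], [0, 0, 0], 1], [[0, 0, 1], [0, 0, 0], 1], [[0, 0, 1], [0, 0, 0], 1], [[0, 0, 1], [0, 0, 0], 1], [[0, 0, 1], [0, 0, 0], 1], [[0, 0, 1], [0, 0, 0], 1], [[0, 0, 1], [0, 0, 0], 1], [[0, 0, 1], [0, 0, 0], 1]]'

```text
t: 2.1
eef_pos: [0.1672, 0.524, 0.4524]
orientation: [3.069, 0.667, -0.001]
contact_force: [-0.5, 1.0, -0.0]
finger_gap: 0.0883
grasp_force: 0.0
```

Emit:
drive_tool --plan '[[[0, 0, 1], [0, 0, 0], 1], [[0, 0, 1], [0, 0, 0], 1], [[0, 0, 0.3], [0.3, 0.5, 0], 1], [[0, 0, 0], [0.64, 0.95, 0], 1], [[0, 0, 0], [0.64, 0.95, 0], 1], [[0, 0, 0], [0.64, 0.95, 0], 1], [[0, 0, 0], [0.64, 0.95, 0], 1], [[0, 0, 0], [0.64, 0.95, 0], 1], [[0, 0, 0], [0.64, 0.95, 0], 1], [[0, 0, 0], [0.64, 0.95, 0], 1]]'

```text
t: 3.1
eef_pos: [0.3435, 0.3337, 0.4525]
orientation: [3.132, 0.246, -0.001]
contact_force: [0.5, 0.6, 0.3]
finger_gap: 0.0883
grasp_force: 0.0
```

Emit:
drive_tool --plan '[[[0, 0, 0], [0.6, 1, 0], 1], [[0, 0, 0], [0.6, 1, 0], 1], [[0, 0, 0], [0.6, 1, 0], 1], [[0, 0, 0], [0.6, 1, 0], 1], [[0, 0, 0], [0.6, 1, 0], 1], [[0, 0, 0], [0.6, 1, 0], 1], [[0, 0, 0], [0.6, 1, 0], 1], [[0, 0, 0], [0.6, 1, 0], 1], [[0, 0, 0], [0.6, 1, 0], 1], [[0, 0, 0], [0.6, 1, 0], 1]]'

```text
t: 4.1
eef_pos: [0.5682, 0.0654, 0.4524]
orientation: [-3.132, -0.246, 0.001]
contact_force: [0.1, 0.1, 0.1]
finger_gap: 0.0886
grasp_force: 0.0
```

Emit:
drive_tool --plan '[[[0, 0, 0], [0.5, 0.9, 0.3], 1], [[0, 0, 0], [0.5, 0.9, 0.5], 1], [[0, 0, 0], [0.5, 0, 0.7], 1], [[0, 0, 0], [0.4, 0, 0.7], 1], [[0, 0, 0], [0, 0, 0.5], 1], [[0, 0, 0], [0, 0, 0.2], 1], [[0, 0, 0], [0, 0, 0], 1], [[0, 0, 0], [0, 0, 0], 1], [[0, 0, 0], [0, 0, 0], 1], [[0, 0, 0], [0, 0, 0], 1]]'

```text
t: 5.1
eef_pos: [0.632, 0.0223, 0.3666]
orientation: [3.132, 0.246, 0.002]
contact_force: [0.1, -0.2, -0.3]
finger_gap: 0.0881
grasp_force: 0.0
```

```bash
python3 - <<'E'
from h import *
o=ctrl.get_obs();print({k:np.round(o[k],4) for k in ("eef_pos","orientation","q","contact_force")})
i,z,K,M=cam("wrist");cv2.imwrite("pics/w1.png",i);np.savez("w1.npz",i=i,z=z,K=K,M=M);print(M.round(3),K.round(1),(z>0).mean())
E
```

```text
{'eef_pos': array([0.632 , 0.0223, 0.3666]), 'orientation': array([3.1316e+00, 2.4610e-01, 2.1000e-03]), 'q': array([-0.1516,  0.553 ,  1.1148,  0.    ,  1.4724,  1.2623]), 'contact_force': array([ 0.0808, -0.1535, -0.3026])}
[[ 0.156 -0.955 -0.252  0.696]
 [-0.988 -0.151 -0.04   0.033]
 [ 0.     0.255 -0.967  0.347]
 [ 0.     0.     0.     1.   ]] [[366.8   0.  286.9]
 [  0.  366.8 208.9]
 [  0.    0.    1. ]] 0.9959396258503401
```

View pics/w1.png

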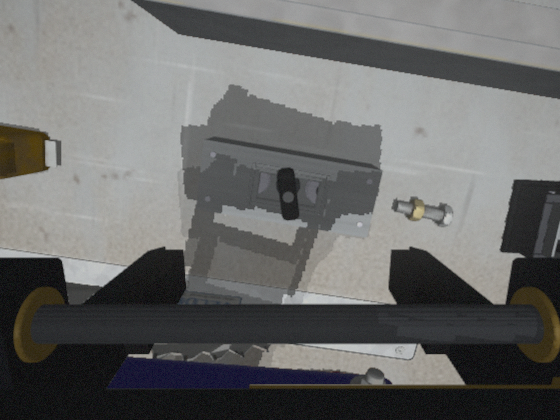

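The wrist view shows the lid centred near (285,190), with the bar knob running from (286,170) to (290,217) across the slot. The bolt is to its right at (423,210). I'll refine the poses from the depth here.

```bash
python3 - <<'E'
from h import *
d=np.load("w1.npz");P=cloud(d["z"],d["K"],d["M"])
g=d["i"].astype(int)
def rect(nm,x,y,z,Q=P):
    m=(Q[...,0]>x[0])&(Q[...,0]<x[1])&(Q[...,1]>y[0])&(Q[...,1]<y[1])&(Q[...,2]>z[0])&(Q[...,2]<z[1]);q=Q[m]
    r=cv2.minAreaRect((q[:,:2]*1000).astype(np.float32))
    c=np.cov(q[:,:2].T);w,v=np.linalg.eigh(c);a=np.degrees(np.arctan2(v[1,1],v[0,1]))%180
    print(nm,len(q),np.round(r[0],1),np.round(r[1],1),round(r[2],1),'pca',q.mean(0).round(4),a.round(1),'zmed',np.median(q[:,2]).round(4))
rect("knobtop",(.59,.68),(-.03,.07),(.064,.08))
rect("knob",(.60,.67),(-.03,.07),(.05,.08))
rect("cover",(.58,.70),(-.08,.12),(.038,.047))
rect("table",(.67,.7),(-.08,.12),(-.02,.02))
for u,v in [(286,170),(290,217),(288,194)]: print((u,v),atz(u,v,.069,d["K"],d["M"]).round(4),P[v,u].round(4))
E
```

```text
knobtop 847 [634.4  22.2] [39.6 14. ] 16.0 pca [0.6354 0.0224 0.0681] 15.9 zmed 0.0683
knob 893 [634.5  22.3] [39.8 14. ] 16.2 pca [0.6362 0.0226 0.0675] 15.9 zmed 0.0682
cover 10521 [634.2  22.2] [150.4  60.5] 89.2 pca [0.6356 0.0232 0.0428] 89.3 zmed 0.0428
table 7182 [685.  20.] [ 30. 200.] 0.0 pca [ 0.6852  0.0211 -0.    ] 90.0 zmed -0.0
(286, 170) [0.6544 0.0265 0.069 ] [0.6536 0.0264 0.0642]
(290, 217) [0.6181 0.0176 0.069 ] [0.6178 0.0175 0.068 ]
(288, 194) [0.6361 0.022  0.069 ] [0.6364 0.0221 0.0703]
```

Emit:
drive_tool --plan '[[[0, 0, -1], [0, 0, 0.2], 1], [[0, 0, 0], [0.08, 0, 0.6], 1], [[0, 0, 0], [0, 0, 0.7], 1], [[0, 0, 0], [0, 0, 0.7], 1], [[0, 0, 0], [0, 0, 0.7], 1], [[0, 0, 0], [0, 0, 0.7], 1], [[0, 0, 0], [0, 0, 0.7], 1], [[0, 0, 0], [0, 0, 0.5], 1], [[0, 0, 0], [0, 0, 0.3], 1], [[0, 0, 0], [0, 0, 0], 1]]' --grip_force 40

```text
t: 6.15
eef_pos: [0.6344, 0.0229, 0.212]
orientation: [-3.111, -0.433, 0.002]
contact_force: [-0.3, -0.6, 0.1]
finger_gap: 0.0881
grasp_force: 0.0
```

Emit:
drive_tool --plan '[[[0, 0, 0], [0, 0, 0], 0], [[0, 0, 0], [0, 0, 0], 0], [[0, 0, 0], [0, 0, 0], 0], [[0, 0, 0], [0, 0, 0], 0], [[0, 0, 0], [0, 0, 0], 0], [[0, 0, 0], [0, 0, 0], 0], [[0, 0, 0], [0, 0, 0], 0], [[0, 0, 0], [0, 0, 0], 0], [[0, 0, 0], [0, 0, 0], 0], [[0, 0, 0], [0, 0, 0], 0]]'

```text
t: 7.15
eef_pos: [0.6345, 0.0228, 0.2128]
orientation: [3.111, 0.433, 0.0]
contact_force: [0.8, -1.3, 0.0]
finger_gap: 0.0136
grasp_force: 40.0
```

Emit:
drive_tool --plan '[[[0, 0, 0], [0, 0, -0.1], 0], [[0, 0, 0], [0, 0, -0.2], 0], [[0, 0, 0], [0, 0, -0.4], 0], [[0, 0, 0], [0, 0, -0.6], 0], [[0, 0, 0], [0, 0, -0.7], 0], [[0, 0, 0], [0, 0, -0.7], 0], [[0, 0, 0], [0, 0, -0.6], 0], [[0, 0, 0], [0, 0, -0.4], 0], [[0, 0, 0], [0, 0, -0.2], 0], [[0, 0, 0], [0, 0, 0], 0]]'

```text
t: 8.15
eef_pos: [0.6344, 0.0229, 0.3303]
orientation: [3.111, 0.433, 0.001]
contact_force: [0.3, -0.2, -4.4]
finger_gap: 0.0137
grasp_force: 40.0
```

```bash
python3 - <<'E'
from h import *
o=ctrl.get_obs();print({k:np.round(o[k],4) for k in ("eef_pos","orientation","q","contact_force","ft_torque","finger_gap")})
i,z,K,M=cam("wrist");cv2.imwrite("pics/w2.png",i);np.savez("w2.npz",i=i,z=z,K=K,M=M)
E
```

```text
{'eef_pos': array([0.6344, 0.0229, 0.3303]), 'orientation': array([3.1113e+00, 4.3340e-01, 1.4000e-03]), 'q': array([-0.15  ,  0.5852,  1.1633,  0.    ,  1.3921,  1.1439]), 'contact_force': array([ 0.2624, -0.2079, -4.4274]), 'ft_torque': array([-0.0601,  0.1452,  0.0181]), 'finger_gap': np.float64(0.0137)}
```

View pics/w2.png

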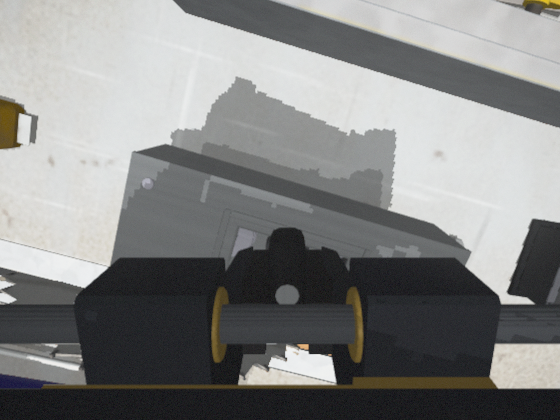

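The lid hangs level and locked in the grip, with the cover edge from (135,152) to (465,245). I'll go partway and measure the box from there.

Emit:
drive_tool --plan '[[[0, 0, 0], [-0.09, 0.3, 0], 0], [[0, 0, 0], [-0.17, 0.6, 0], 0], [[0, 0, 0], [-0.23, 0.8, 0], 0], [[0, 0, 0], [-0.26, 0.9, 0], 0], [[0, 0, 0], [-0.23, 0.8, 0], 0], [[0, 0, 0], [-0.17, 0.6, 0], 0], [[0, 0, 0], [-0.11, 0.4, 0], 0], [[0, 0, 0], [-0.03, 0.1, 0], 0], [[0, 0, 0], [0, 0, 0], 0], [[0, 0, 0], [0, 0, 0], 0]]'

```text
t: 9.2
eef_pos: [0.6341, -0.1167, 0.3297]
orientation: [-3.111, -0.435, 0.0]
contact_force: [-0.7, -0.4, -4.6]
finger_gap: 0.0135
grasp_force: 40.0
```

```bash
cat > m.py <<'E'
from h import *
def rect(nm,Q,x,y,z):
    m=(Q[...,0]>x[0])&(Q[...,0]<x[1])&(Q[...,1]>y[0])&(Q[...,1]<y[1])&(Q[...,2]>z[0])&(Q[...,2]<z[1]);q=Q[m]
    if len(q)<10: print(nm,len(q));return
    r=cv2.minAreaRect((q[:,:2]*1000).astype(np.float32))
    print(nm,len(q),np.round(r[0],1),np.round(r[1],1),round(r[2],1),'zmed',np.median(q[:,2]).round(4))
E
python3 - <<'E'
from m import *
o=ctrl.get_obs();print({k:np.round(o[k],4) for k in ("eef_pos","orientation","q","contact_force","ft_torque")})
for n in ("wrist","top","scene"):
    i,z,K,M=cam(n);cv2.imwrite(f"pics/{n}3.png",i);np.savez(n+"3.npz",i=i,z=z,K=K,M=M)
    P=cloud(z,K,M)
    if n=="wrist": cv2.imwrite("pics/w3.png",i)
    for zz in [(.049,.058),(.035,.045),(.002,.009)]: rect(n+str(zz),P,(.58,.71),(-.40,-.17),zz)
    e=o["eef_pos"]
    for dz in [(-.172,-.155),(-.164,-.155),(-.215,-.18)]: rect(n+" lid"+str(dz),P,(e[0]-.06,e[0]+.06),(e[1]-.11,e[1]+.11),(e[2]+dz[0],e[2]+dz[1]))
E
```

```text
{'eef_pos': array([ 0.6341, -0.1167,  0.3297]), 'orientation': array([-3.111e+00, -4.348e-01,  1.000e-04]), 'q': array([-3.6530e-01,  6.0300e-01,  1.1311e+00,  3.0000e-04,  1.4078e+00,
        9.2780e-01]), 'contact_force': array([-0.7252, -0.4033, -4.6339]), 'ft_torque': array([0.0325, 0.1606, 0.0372])}
wrist(0.049, 0.058) 934 [ 642.2 -270.9] [ 48.3 127.8] 6.3 zmed 0.0516
wrist(0.035, 0.045) 2459 [ 642.3 -273.2] [ 62.5 146.8] 6.5 zmed 0.04
wrist(0.002, 0.009) 3669 [ 665.2 -270.8] [185.4  86.4] 75.6 zmed 0.0072
wrist lid(-0.172, -0.155) 19079 [ 638.3 -116.6] [151.1  51.8] 89.3 zmed 0.1598
wrist lid(-0.164, -0.155) 734 [ 647.6 -112.5] [11.8 41.4] 16.7 zmed 0.1707
wrist lid(-0.215, -0.18) 4284 [ 638.2 -116.4] [149.6  51.6] 89.1 zmed 0.1368
top(0.049, 0.058) 89 [ 643.3 -276.9] [ 53.1 138.6] 4.3 zmed 0.0521
top(0.035, 0.045) 237 [ 643.5 -277.2] [ 63.6 150.9] 6.5 zmed 0.0407
top(0.002, 0.009) 632 [ 645.  -285.8] [228.3 129.6] 90.0 zmed 0.0043
top lid(-0.172, -0.155) 107 [ 633.8 -176.6] [29.5 62.2] 86.9 zmed 0.1608
top lid(-0.164, -0.155) 7
top lid(-0.215, -0.18) 40 [ 604.2 -174.4] [ 4.7 35.1] 1.9 zmed 0.1331
scene(0.049, 0.058) 176 [ 641.  -279.7] [ 51.6 141.1] 6.7 zmed 0.0508
scene(0.035, 0.045) 510 [ 639.  -279.8] [ 63.  155.3] 8.5 zmed 0.0396
scene(0.002, 0.009) 525 [ 643.9 -285.4] [228.  127.6] 88.8 zmed 0.0048
scene lid(-0.172, -0.155) 624 [ 631.9 -119.6] [ 61.1 151.8] 0.3 zmed 0.1594
scene lid(-0.164, -0.155) 47 [ 625.6 -126.7] [22.  43.4] 40.1 zmed 0.1709
scene lid(-0.215, -0.18) 613 [ 629.4 -118.3] [ 60.5 156.2] 1.6 zmed 0.134
```

View pics/w3.png

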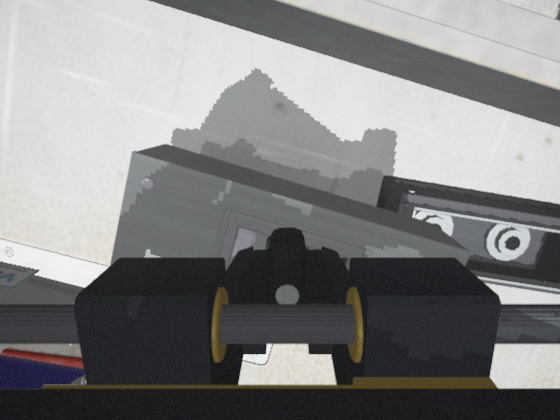

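```bash
python3 - <<'E'
from m import *
a=np.radians(6.6)
for n in ("wrist","top","scene"):
    d=np.load(n+"3.npz");P=cloud(d["z"],d["K"],d["M"])
    v,u=np.indices(P.shape[:2])
    for zz in [(.048,.056),(.036,.044)]:
        m=(P[...,0]>.59)&(P[...,0]<.70)&(P[...,1]>-.38)&(P[...,1]<-.18)&(P[...,2]>zz[0])&(P[...,2]<zz[1])
        q=P[m][:,:2]-[.6423,-.2757];q=q@np.array([[np.cos(a),-np.sin(a)],[np.sin(a),np.cos(a)]])
        print(n,zz,m.sum(),"x",np.percentile(q[:,0],[.5,2,98,99.5]).round(4),"y",np.percentile(q[:,1],[.5,2,98,99.5]).round(4),"umax",u[m].max())
E
```

```text
wrist (0.048, 0.056) 1008 x [-0.0236 -0.0234  0.0244  0.0245] y [-0.0581 -0.0565  0.068   0.0684] umax 559
wrist (0.036, 0.044) 2322 x [-0.0304 -0.0299  0.0314  0.0315] y [-0.0687 -0.0625  0.0748  0.0754] umax 559
top (0.048, 0.056) 90 x [-0.0281 -0.0248  0.0258  0.0278] y [-0.0703 -0.0699  0.0663  0.0669] umax 357
top (0.036, 0.044) 200 x [-0.0306 -0.03    0.0321  0.0324] y [-0.077  -0.0757  0.0729  0.0737] umax 359
scene (0.048, 0.056) 221 x [-0.0271 -0.0256  0.0237  0.0241] y [-0.0727 -0.0718  0.0647  0.0659] umax 400
scene (0.036, 0.044) 440 x [-0.0334 -0.0328  0.025   0.0294] y [-0.0794 -0.0787  0.0675  0.072 ] umax 403
```

Emit:
drive_tool --plan '[[[0, 0, -0.2], [-0.09, 0.3, 0], 0], [[0, 0, -0.3], [-0.14, 0.6, 0], 0], [[0, 0, -0.3], [-0.14, 0.6, 0], 0], [[0, 0, -0.2], [-0.1, 0.4, 0], 0], [[0, 0, -0.06], [-0.05, 0.1, 0], 0], [[0, 0, 0], [0, 0, 0], 0], [[0, 0, 0], [0, 0, 0], 0], [[0, 0, 0], [0, 0, 0], 0], [[0, 0, 0], [0, 0, 0], 0], [[0, 0, 0], [0, 0, 0], 0]]'

```text
t: 10.35
eef_pos: [0.6386, -0.179, 0.3298]
orientation: [-3.078, -0.631, 0.0]
contact_force: [1.5, -1.1, -5.4]
finger_gap: 0.0138
grasp_force: 40.0
```

```bash
python3 - <<'E'
from m import *
o=ctrl.get_obs();e=o["eef_pos"];print({k:np.round(o[k],4) for k in ("eef_pos","orientation","q","contact_force")})
i,z,K,M=cam("wrist");cv2.imwrite("pics/w4.png",i);np.savez("w4.npz",i=i,z=z,K=K,M=M);P=cloud(z,K,M)
rect("lid",P,(e[0]-.06,e[0]+.06),(e[1]-.11,e[1]+.11),(e[2]-.172,e[2]-.164))
a=np.radians(6.6);v,u=np.indices(P.shape[:2])
for zz in [(.048,.056),(.036,.044)]:
    m=(P[...,0]>.59)&(P[...,0]<.70)&(P[...,1]>-.38)&(P[...,1]<-.18)&(P[...,2]>zz[0])&(P[...,2]<zz[1])
    rect(str(zz),P,(.59,.70),(-.38,-.18),zz)
    q=P[m][:,:2]-[.6423,-.2757];q=q@np.array([[np.cos(a),-np.sin(a)],[np.sin(a),np.cos(a)]])
    print(zz,m.sum(),"x",np.percentile(q[:,0],[.5,2,98,99.5]).round(4),"y",np.percentile(q[:,1],[.5,2,98,99.5]).round(4),"umax",u[m].max())
E
```

```text
{'eef_pos': array([ 0.6386, -0.179 ,  0.3298]), 'orientation': array([-3.0776e+00, -6.3080e-01,  1.0000e-04]), 'q': array([-0.4513,  0.6352,  1.0684, -0.    ,  1.438 ,  0.7151]), 'contact_force': array([ 1.4626, -1.1456, -5.3992])}
lid 18364 [ 642.6 -178.6] [ 51.9 151.3] 6.4 zmed 0.1598
(0.048, 0.056) 515 [ 667.2 -321.2] [66.7 28.8] 65.9 zmed 0.0514
(0.048, 0.056) 515 x [-0.0086 -0.0079  0.0242  0.0243] y [-0.0695 -0.0693 -0.0163 -0.0139] umax 505
(0.036, 0.044) 2252 [ 669.1 -273.1] [149.3  40.7] 83.9 zmed 0.04
(0.036, 0.044) 2252 x [-0.0069 -0.001   0.0313  0.0314] y [-0.075  -0.0726  0.0729  0.0749] umax 508
```

Emit:
drive_tool --plan '[[[0, 0, 0], [-0.11, 0.3, 0], 0], [[0, 0, 0], [-0.23, 0.6, 0], 0], [[0, 0, 0], [-0.28, 0.75, 0], 0], [[0, 0, 0], [-0.27, 0.7, 0], 0], [[0, 0, 0], [-0.19, 0.5, 0.2], 0], [[0, 0, 0], [-0.07, 0.18, 0.4], 0], [[0, 0, 0], [0, 0, 0.6], 0], [[0, 0, 0], [0, 0, 0.4], 0], [[0, 0, 0], [0, 0, 0], 0], [[0, 0, 0], [0, 0, 0], 0]]'

```text
t: 11.4
eef_pos: [0.6428, -0.2762, 0.2818]
orientation: [-3.077, -0.631, 0.0]
contact_force: [0.3, -0.9, -5.5]
finger_gap: 0.0137
grasp_force: 40.0
```

```bash
python3 - <<'E'
from m import *
o=ctrl.get_obs();e=o["eef_pos"];print({k:np.round(o[k],4) for k in ("eef_pos","orientation","q","contact_force")})
i,z,K,M=cam("wrist");np.savez("w5.npz",i=i,z=z,K=K,M=M);P=cloud(z,K,M)
rect("lid",P,(e[0]-.06,e[0]+.06),(e[1]-.11,e[1]+.11),(e[2]-.172,e[2]-.164))
rect("should",P,(.59,.70),(-.38,-.18),(.036,.044))
a=np.radians(6.6);m=(P[...,0]>.6423)&(P[...,0]<.70)&(P[...,1]>-.38)&(P[...,1]<-.18)&(P[...,2]>.036)&(P[...,2]<.044)
q=P[m][:,:2]-[.6428,-.2761];q=q@np.array([[np.cos(a),-np.sin(a)],[np.sin(a),np.cos(a)]])
print(m.sum(),np.percentile(q,[1,99],axis=0).round(4))
ys=np.arange(-.06,.07,.01)
ed=[np.percentile(q[abs(q[:,1]-y)<.005,0],98) if (abs(q[:,1]-y)<.005).sum()>5 else np.nan for y in ys];print(np.round(ed,4))
E
```

```text
{'eef_pos': array([ 0.6428, -0.2762,  0.2818]), 'orientation': array([-3.0775e+00, -6.3110e-01,  1.0000e-04]), 'q': array([-0.5745,  0.7387,  1.0036,  0.    ,  1.3994,  0.5917]), 'contact_force': array([ 0.332 , -0.9454, -5.4592])}
lid 18330 [ 646.9 -275.7] [ 52. 151.] 6.7 zmed 0.1118
should 2849 [ 670.2 -273.3] [  7.1 151.6] 6.5 zmed 0.0399
2849 [[ 0.0241 -0.0741]
 [ 0.0309  0.0739]]
[0.0306 0.0307 0.0308 0.0308 0.0308 0.0308 0.0308 0.0308 0.0308 0.0308
 0.0308 0.0308 0.0309]
```

Emit:
drive_tool --plan '[[[0, 0, 0], [0, 0, 0.15], 0], [[0, 0, 0], [0, 0, 0.15], 0], [[0, 0, 0], [0, 0, 0.12], 0], [[0, 0, 0], [0, 0, 0.1], 0], [[0, 0, 0], [0, 0, 0.1], 0], [[0, 0, 0], [0, 0, 0.1], 0], [[0, 0, 0], [0, 0, 0.05], 0], [[0, 0, 0], [0, 0, 0.05], 0], [[0, 0, 0], [0, 0, 0.04], 0], [[0, 0, 0], [0, 0, 0], 0]]'

```text
t: 12.45
eef_pos: [0.6426, -0.2765, 0.2558]
orientation: [-3.078, -0.63, 0.0]
contact_force: [0.2, 0.1, -5.3]
finger_gap: 0.0137
grasp_force: 40.0
```

Still hanging free, about 1 mm from the seat; now very slowly down.

Emit:
drive_tool --plan '[[[0, 0, 0], [0, 0, 0.02], 0], [[0, 0, 0], [0, 0, 0.02], 0], [[0, 0, 0], [0, 0, 0.02], 0], [[0, 0, 0], [0, 0, 0.01], 0], [[0, 0, 0], [0, 0, 0], 0], [[0, 0, 0], [0, 0, 0], 0], [[0, 0, 0], [0, 0, 0], 0], [[0, 0, 0], [0, 0, 0], 0], [[0, 0, 0], [0, 0, 0], 0], [[0, 0, 0], [0, 0, 0], 0]]'

```text
t: 13.45
eef_pos: [0.6426, -0.2764, 0.255]
orientation: [3.077, 0.63, 0.001]
contact_force: [-3.4, 1.5, 5.6]
finger_gap: 0.0137
grasp_force: 40.0
```

Emit:
drive_tool --plan '[[[0, 0, -0.4], [0, 0, 0], 0], [[0, 0, -0.8], [0, 0, 0], 0], [[0, 0, -0.8], [0, 0, 0], 0], [[0, 0, -0.8], [0, 0, 0], 0], [[0, 0, -0.8], [0, 0, 0], 0], [[0, 0, -0.8], [0, 0, 0], 0], [[0, 0, -0.8], [0, 0, 0], 0], [[0, 0, -0.8], [0, 0, 0], 0], [[0, 0, -0.6], [0, 0, 0], 0], [[0, 0, -0.4], [0, 0, 0], 0]]' --grip_force 25

```text
t: 14.45
eef_pos: [0.6425, -0.2763, 0.255]
orientation: [2.55, 1.834, 0.0]
contact_force: [-4.7, 1.8, 6.6]
finger_gap: 0.0137
grasp_force: 25.0
```

```bash
python3 - <<'E'
from m import *
o=ctrl.get_obs();e=o["eef_pos"];print({k:np.round(o[k],4) for k in ("eef_pos","orientation","q","contact_force","ft_torque")})
E
```

```text
{'eef_pos': array([ 0.6425, -0.2763,  0.255 ]), 'orientation': array([2.5504e+00, 1.8338e+00, 1.0000e-04]), 'q': array([-5.7490e-01,  7.6230e-01,  1.0362e+00, -1.0000e-04,  1.3428e+00,
       -2.5090e-01]), 'contact_force': array([-4.7474,  1.764 ,  6.5713]), 'ft_torque': array([ 0.3878,  0.9218, -0.0821])}
```

Emit:
drive_tool --plan '[[[0, 0, -0.5], [0, 0, 0], 0], [[0, 0, -0.6], [0, 0, 0], 0], [[0, 0, -0.6], [0, 0, 0], 0], [[0, 0, -0.6], [0, 0, 0], 0], [[0, 0, -0.5], [0, 0, 0], 0], [[0, 0, -0.3], [0, 0, 0], 0], [[0, 0, -0.2], [0, 0, 0], 0], [[0, 0, -0.1], [0, 0, 0], 0], [[0, 0, 0], [0, 0, 0], 0], [[0, 0, 0], [0, 0, 0], 0]]'

```text
t: 15.45
eef_pos: [0.6424, -0.2763, 0.255]
orientation: [2.129, 2.31, -0.0]
contact_force: [-4.7, 3.0, 6.5]
finger_gap: 0.014
grasp_force: 25.0
```

```bash
python3 - <<'E'
from m import *
o=ctrl.get_obs();e=o["eef_pos"];print({k:np.round(o[k],4) for k in ("eef_pos","orientation","q","contact_force","ft_torque")})
r=o["orientation"];print(np.degrees(2*np.arctan2(r[1],r[0])))
E
```

```text
{'eef_pos': array([ 0.6424, -0.2763,  0.255 ]), 'orientation': array([ 2.1293e+00,  2.3098e+00, -3.0000e-04]), 'q': array([-5.7500e-01,  7.6220e-01,  1.0363e+00, -2.0000e-04,  1.3431e+00,
       -6.5630e-01]), 'contact_force': array([-4.7102,  2.9762,  6.4959]), 'ft_torque': array([ 0.468,  0.976, -0.052])}
94.65789484829803
```

Emit:
drive_tool --plan '[[[0, 0, 0], [0, 0, 0], 1], [[0, 0, 0], [0, 0, 0], 1], [[0, 0, 0], [0, 0, 0], 1], [[0, 0, 0], [0, 0, 0], 1], [[0, 0, 0], [0, 0, 0], 1], [[0, 0, 0], [0, 0, 0], 1], [[0, 0, 0], [0, 0, 0], 1], [[0, 0, 0], [0, 0, -1], 1], [[0, 0, 0], [0, 0, -1], 1], [[0, 0, 0], [0, 0, 0], 1]]'

```text
t: 16.45
eef_pos: [0.6429, -0.2766, 0.3186]
orientation: [2.124, 2.304, 0.002]
contact_force: [1.3, 0.6, 0.6]
finger_gap: 0.0878
grasp_force: 0.0
```

```bash
python3 - <<'E'
from m import *
o=ctrl.get_obs();e=o["eef_pos"];print({k:np.round(o[k],4) for k in ("eef_pos","orientation","contact_force","ft_torque","finger_gap")})
i,z,K,M=cam("wrist");cv2.imwrite("pics/w6.png",i);P=cloud(z,K,M)
rect("knob",P,(.59,.70),(-.36,-.2),(.105,.12));rect("cover",P,(.59,.70),(-.38,-.17),(.080,.089));rect("should",P,(.59,.70),(-.38,-.18),(.036,.044))
E
```

```text
{'eef_pos': array([ 0.6429, -0.2766,  0.3186]), 'orientation': array([2.1239e+00, 2.3040e+00, 2.2000e-03]), 'contact_force': array([1.2657, 0.5657, 0.5572]), 'ft_torque': array([-0.1018,  0.0496,  0.0332]), 'finger_gap': np.float64(0.0878)}
knob 1696 [ 641.6 -275.7] [13.6 39.2] 5.0 zmed 0.1106
cover 18239 [ 640.7 -267.5] [ 60.3 131.7] 6.3 zmed 0.0851
should 0
```

View pics/w6.png

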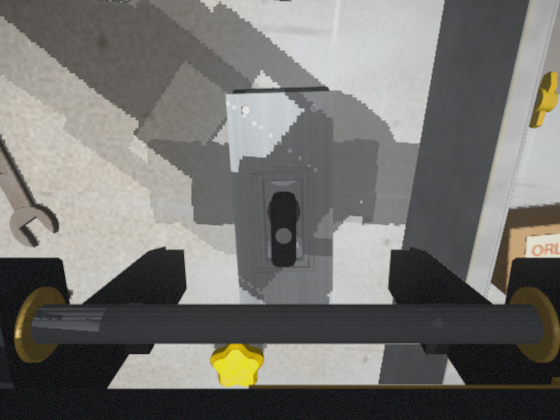

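The knob is now along the slot (about 1.38 rad), around (284,235), with the cover at seated height. Next I descend to grip the cover.

Emit:
drive_tool --plan '[[[0, 0, -0.23], [0.02, -0.04, 0.4], 1], [[0, 0, 0], [0, 0, 0.5], 1], [[0, 0, 0], [0, 0, 0.5], 1], [[0, 0, 0], [0, 0, 0.5], 1], [[0, 0, 0], [0, 0, 0.4], 1], [[0, 0, 0], [0, 0, 0.3], 1], [[0, 0, 0], [0, 0, 0.2], 1], [[0, 0, 0], [0, 0, 0.09], 1], [[0, 0, 0], [0, 0, 0], 1], [[0, 0, 0], [0, 0, 0], 1]]' --grip_force 20

```text
t: 17.5
eef_pos: [0.6415, -0.276, 0.2277]
orientation: [2.097, 2.338, 0.0]
contact_force: [-0.0, 0.2, 0.6]
finger_gap: 0.0883
grasp_force: 0.0
```

Emit:
drive_tool --plan '[[[0, 0, 0], [0, 0, 0], 0.9], [[0, 0, 0], [0, 0, 0], 0.8], [[0, 0, 0], [0, 0, 0], 0.73], [[0, 0, 0], [0, 0, 0], 0.7], [[0, 0, 0], [0, 0, 0], 0.67], [[0, 0, 0], [0, 0, 0], 0.6], [[0, 0, 0], [0, 0, 0], 0.5], [[0, 0, 0], [0, 0, 0], 0.3], [[0, 0, 0], [0, 0, 0], 0], [[0, 0, 0], [0, 0, 0], 0]]'

```text
t: 18.5
eef_pos: [0.6414, -0.276, 0.2273]
orientation: [2.097, 2.339, 0.0]
contact_force: [1.0, 0.2, 1.0]
finger_gap: 0.0599
grasp_force: 20.0
```

Emit:
drive_tool --plan '[[[0, 0, 0], [0, 0, -0.03], 0], [[0, 0, 0], [0, 0, -0.06], 0], [[0, 0, 0], [0, 0, -0.08], 0], [[0, 0, 0], [0, 0, -0.1], 0], [[0, 0, 0], [0, 0, -0.1], 0], [[0, 0, 0], [0, 0, -0.06], 0], [[0, 0, 0], [0, 0, 0], 0], [[0, 0, 0], [0, 0, 0], 0], [[0, 0, 0], [0, 0, 0], 0], [[0, 0, 0], [0, 0, 0], 0]]'

```text
t: 19.5
eef_pos: [0.6414, -0.276, 0.2399]
orientation: [-2.097, -2.339, 0.0]
contact_force: [0.1, -0.9, -1.0]
finger_gap: 0.06
grasp_force: 20.0
```

Only the cover's weight is on the wrist (about 1–2 N), so the inner lid is staying down. I continue lifting.

Emit:
drive_tool --plan '[[[0, 0, 0], [0, 0, -0.1], 0], [[0, 0, 0], [0, 0, -0.2], 0], [[0, 0, 0], [0, 0, -0.3], 0], [[0, 0, 0], [0, 0, -0.4], 0], [[0, 0, 0], [0, 0, -0.5], 0], [[0, 0, 0], [0, 0, -0.6], 0], [[0, 0, 0], [0, 0, -0.6], 0], [[0, 0, 0], [0, 0, -0.5], 0], [[0, 0, 0], [0, 0, -0.3], 0], [[0, 0, 0], [0, 0, -0.1], 0]]'

```text
t: 20.5
eef_pos: [0.6413, -0.2759, 0.3497]
orientation: [2.096, 2.337, 0.001]
contact_force: [-0.3, 0.4, -2.3]
finger_gap: 0.0597
grasp_force: 20.0
```

Emit:
drive_tool --plan '[[[0, 0, 0], [0, 0, 0], 0], [[0, 0, 0], [0, 0, 0], 0], [[0, 0, 0], [0, 0, 0], 0], [[0, 0, 0], [0, 0, 0], 0], [[0, 0, 0], [0, 0, 0], 0], [[0, 0, 0], [0, 0, 0], 0], [[0, 0, 0], [0, 0, 0], 0], [[0, 0, 0], [0, 0, 0], 0], [[0, 0, 0], [0, 0, 0], 0], [[0, 0, 0], [0, 0, 0], 0]]'

```text
t: 21.5
eef_pos: [0.6414, -0.276, 0.3481]
orientation: [-2.097, -2.339, 0.0]
contact_force: [0.2, 0.4, -1.3]
finger_gap: 0.0602
grasp_force: 20.0
```

```bash
python3 - <<'E'
from m import *
o=ctrl.get_obs();e=o["eef_pos"];print({k:np.round(o[k],4) for k in ("eef_pos","contact_force","ft_torque","finger_gap","grasp_force")})
i,z,K,M=cam("scene");cv2.imwrite("pics/s7.png",cv2.resize(i[100:320,240:500],None,fx=2.5,fy=2.5));P=cloud(z,K,M)
for zz in [(.035,.045),(.055,.075),(.09,.12),(.13,.17),(.185,.205)]: rect(str(zz),P,(.58,.70),(-.38,-.17),zz)
E
```

```text
{'eef_pos': array([ 0.6414, -0.276 ,  0.3481]), 'contact_force': array([ 0.2311,  0.3618, -1.3216]), 'ft_torque': array([-0.0486,  0.0563,  0.0131]), 'finger_gap': np.float64(0.0602), 'grasp_force': np.float64(19.9999)}
(0.035, 0.045) 404 [ 639.2 -278.5] [ 62.6 155.7] 8.2 zmed 0.0391
(0.055, 0.075) 790 [ 641.3 -279. ] [ 54.7 143.9] 6.3 zmed 0.0616
(0.09, 0.12) 168 [ 641.3 -279.8] [16.6 39.8] 4.6 zmed 0.1062
(0.13, 0.17) 176 [ 640.3 -279.4] [ 60.3 150.7] 6.2 zmed 0.1666
(0.185, 0.205) 767 [ 646.8 -301.8] [ 88.2 110.8] 17.6 zmed 0.2026
```

View pics/s7.png

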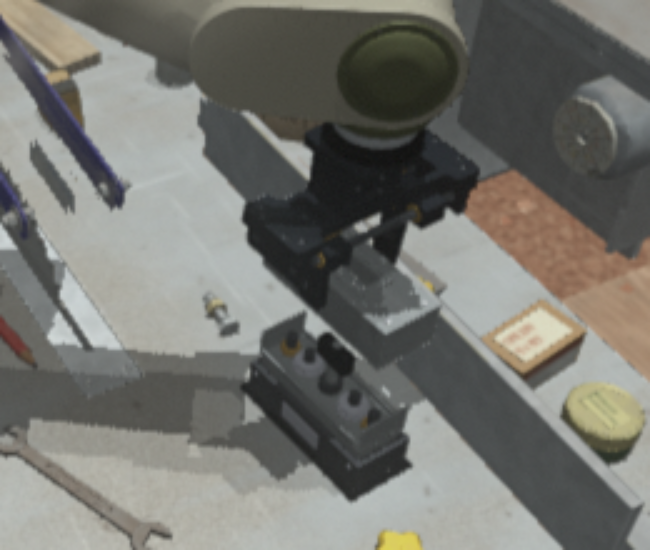

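The cover hangs level in the gripper (around (385,300)), well above the knob at (335,350). The inner lid sits level on the box.

```bash
python3 -c "
from station import ctrl
print(ctrl.sign_off())"
```

```text
the job is handed in; nothing more can be done
None
```

The job is handed in, with no verdict returned: the double lid was seated on the box with its cover locked, the knob was turned into line with the slot (about 1.38 rad), and the cover is held level with its lower edge about 165 mm above the table, the inner lid still seated.

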